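# Hang the fixings tote on the sprung hook and tug-test it

## Task

Pick up the wooden tote by its handle board, carry it level so that the loose bolts and dowels stay in it, and hang it by the window in its back board on the stand's sprung hook, under the shelf. Before you let go, tug it down gently, with about ten newtons for about half a second, to make sure that it is held; then ease off, release it and leave it hanging. Leave everything else on the table where it is.

Things in the scene. Friction and masses are not known exactly. Their poses are not given: they have to be found in the camera images.
- tote: Plywood hanging tote, 110 (x) x 120 (y) x 172 mm tall, 0.5 to 0.65 kg with contents. Origin: centre of its underside; x towards its tall back board, roughly to the robot's left; z up. Open tray, walls 40 mm high, 6 mm thick, split by an upright handle board 16 mm thick (y), x = -50 to +44 mm, top at z = 115 mm. Tote and crate may have swapped places.
- tote_grip (a point): Grip point inside the tote's 16 mm thick handle board: tote x = -32, y = 0, z = 98 mm, that is 17 mm below the board's top edge. To be pinched across the board (along the tote's y). Axes as the tote.
- tote_window (a point): Middle of the upper edge of the window in the tote's back board, at tote x = 51, y = 0, z = 150 mm; this edge rests on the hook. The window is 36 mm wide (y) and 40 mm high (z = 110 to 150). The back board is 8 mm thick (x = 47 to 55), 84 mm wide above the tray, top at z = 172 mm. Axes as the tote.
- stand: Fixed open wooden stand. Origin on the table below the hook; x to its back, roughly to the robot's left; z up. 22 mm posts at x = 50, y = +-100 mm. Backing rail: front face x = 8, z = 50 to 120 mm. Slatted shelf over the hook, 220 mm wide: underside z = 280, front edge x = -72 mm: no room to hold the tote from straight above; lean the gripper back 30 to 45 deg, fingers forward and down.
- hook_seat (a point): Top of the hook's bar, midway between lip and rear rod, z = 219 mm unloaded. Axes as the stand. 8 mm round steel: the rear rod (axis x = +12 mm) comes down from a 22 mm spring tube ending at z = 269 mm; the bar runs forward (-x) to an upturned lip (axis x = -12 mm), top 16 mm above the seat. 16 mm are free between lip and rod for the 8 mm back board.
- hook (a joint): How far the hook is pulled down, in m: 0 unloaded, a stiff spring of 5000 N/m gives 2 mm for each 10 N, end stop at 0.012. The loaded tote alone draws it down about 1 mm, too little to judge by eye or by pose: feel the force.
- bolt0_mid (a point): Centre of a loose steel bolt, 61 mm long, 13 mm shank, 22 mm head, lying in the +y half of the tote (its own axes)
- dowel0_mid (a point): Centre of a loose wooden dowel, 60 mm long, 16 mm thick, lying in the +y half of the tote (its own axes)
- bolt1_mid (a point): Centre of a loose steel bolt, 61 mm long, 13 mm shank, 22 mm head, lying in the -y half of the tote (its own axes)
- dowel1_mid (a point): Centre of a loose wooden dowel, 60 mm long, 16 mm thick, lying in the -y half of the tote (its own axes)
- crate_mid (a point): Centre of a plain open plywood box 110 x 120 x 55 mm without handle or back board; a bystander, not to be moved.
- block_mid (a point): Centre of a wooden block 170 x 70 x 30 mm (long side along its x) lying on the table; bystander.
- hammer_mid (a point): A hammer lying on the table, point on its axis, about 12 mm up; bystander.
- driver_mid (a point): A screwdriver lying on the table; bystander.
- tape_mid (a point): Centre of a roll of paper tape, 100 mm across, 25 mm high, lying flat; bystander.
- drill_mid (a point): Middle of a cordless drill standing on its battery, about 195 mm tall; bystander.
Not all that is in view belongs to the job. What is shaped like the tote but green or orange is not meant.

How it is judged:
On the way, in this order (a step that is already met when the one before it is completed fails the run):
1. the tote is lifted clear of the table with all its contents inside (height (world z) of tote above 0.03 m and x of bolt0_mid in the frame of tote between -0.055 and 0.055 m and y of bolt0_mid in the frame of tote between -0.06 and 0.06 m and z of bolt0_mid in the frame of tote between 0 and 0.05 m and x of bolt1_mid in the frame of tote between -0.055 and 0.055 m and y of bolt1_mid in the frame of tote between -0.06 and 0.06 m and z of bolt1_mid in the frame of tote between 0 and 0.05 m and x of dowel0_mid in the frame of tote between -0.055 and 0.055 m and y of dowel0_mid in the frame of tote between -0.06 and 0.06 m and z of dowel0_mid in the frame of tote between 0 and 0.05 m and x of dowel1_mid in the frame of tote between -0.055 and 0.055 m and y of dowel1_mid in the frame of tote between -0.06 and 0.06 m and z of dowel1_mid in the frame of tote between 0 and 0.05 m), for 0.1 s.
2. the hook is through the window and has begun to take the tote's weight (y of tote_window in the frame of hook_seat between -0.018 and 0.018 m and x of tote_window in the frame of hook_seat between -0.014 and 0.014 m and z of tote_window in the frame of hook_seat between -0.006 and 0.006 m and contact force between tote and hook above 1 N and value of joint hook above 0.0002 m), for 0.02 s.
3. still held by the fingers, the tote is tugged down so that the hook carries more than 9 N, weight included (1.8 mm), for 0.3 s (y of tote_window in the frame of hook_seat between -0.018 and 0.018 m and x of tote_window in the frame of hook_seat between -0.014 and 0.014 m and z of tote_window in the frame of hook_seat between -0.006 and 0.006 m and contact force between tote and hook above 1 N and value of joint hook above 0.0018 m and contact force between the fingers and tote above 1 N), for 0.3 s.
At the end, for the whole second after the job is handed in: The tote hangs still and released on the hook (upper window edge on the hook's bar: within 6 mm in height, 14 mm front to back, 18 mm sideways of the seat), the hook drawn down 0.4 to 1.7 mm by its weight alone, the tote within 0.2 rad of upright, and both bolts and both dowels inside its tray (y of tote_window in the frame of hook_seat between -0.018 and 0.018 m and x of tote_window in the frame of hook_seat between -0.014 and 0.014 m and z of tote_window in the frame of hook_seat between -0.006 and 0.006 m and contact force between tote and hook above 1 N and value of joint hook between 0.0004 and 0.0017 m and angle between tote's own z axis and vertical below 0.2 rad and linear speed of tote below 0.02 m/s and x of bolt0_mid in the frame of tote between -0.055 and 0.055 m and y of bolt0_mid in the frame of tote between -0.06 and 0.06 m and z of bolt0_mid in the frame of tote between 0 and 0.05 m and x of bolt1_mid in the frame of tote between -0.055 and 0.055 m and y of bolt1_mid in the frame of tote between -0.06 and 0.06 m and z of bolt1_mid in the frame of tote between 0 and 0.05 m and x of dowel0_mid in the frame of tote between -0.055 and 0.055 m and y of dowel0_mid in the frame of tote between -0.06 and 0.06 m and z of dowel0_mid in the frame of tote between 0 and 0.05 m and x of dowel1_mid in the frame of tote between -0.055 and 0.055 m and y of dowel1_mid in the frame of tote between -0.06 and 0.06 m and z of dowel1_mid in the frame of tote between 0 and 0.05 m); the robot touches nothing.
It fails at once if the hook is loaded with more than 28 N (5.6 mm; a pull of more than about 22 N besides the weight: not gentle) (value of joint hook above 0.0056 m).
It fails at once if the tote is tipped more than 0.5 rad from level (angle between tote's own z axis and vertical above 0.5 rad).
It fails at once if a bystander is moved more than 30 mm (distance of any of crate_mid, block_mid, hammer_mid, driver_mid, tape_mid, drill_mid from where it was at the start of the episode above 0.03 m).
It also fails if it takes over 66 s, if anything falls off the work surface, if the arm or the gripper's body presses on something with over 40 N, if the wrist force passes 120 N, or if a joint passes its speed limit or range.

## Robot

A 6-joint arm with a two-finger parallel gripper is mounted at the origin on the work surface. World frame = base frame: x ahead of the robot, y to its left, z up, the work surface at z = 0. Lengths are in m, angles in rad, forces in N, time in s.
With the tool pointing down it reaches from about 0.375 to 0.925 m from the base axis. Payload 5.7 kg.
Tool frame: the origin (TCP) lies at the very end of the fingers, on their centre line; the grasp point (between the pads) lies 19 mm behind it (manip.grip_depth is the distance from the TCP to the grasp point, in m); z points along the fingers, x is the direction in which the jaws open and shut, and the axes are right-handed (so a half turn about z gives the same grasp; the last joint's range is limited). The gripper opens to 85 mm and grips with 20 to 120 N. Pads are 22 mm wide; open, the fingers measure 114 mm over their backs; the gripper's body (76 mm by 85 mm) begins 54 mm behind the grasp point. The pads swing forward as they close: fully open they stand 13 mm farther back than shut.
Start: joints at [-1.413, 0.359, 1.51, -0, 1.272, -0.115], TCP at [0.162, -0.578, 0.231] pointing down, gripper open.
Joint ranges: [-2.97, 2.97], [-1.01, 2.36], [0.21, 2.38], [-0.96, 4.11], [0.2, 2.71], [-2.98, 2.98]. Speed limits (rad/s): [2.39, 2.39, 3.14, 3.14, 3.14, 3.14].

## Interface

Orientations are given as [roll, pitch, yaw] about the fixed x, y, z axes, in that order (R = Rz(yaw) Ry(pitch) Rx(roll)).
In Python, from plant import manip, state, optics, finish_job, silhouettes gives the robot as it stands. Calls block until the motion is done:
- manip.move_ptp(position, orientation): joint-space move of the TCP to a pose.
- manip.line_to(position, v=0.15, attitude=None, stop_force=None): straight line of the TCP; attitude=None keeps the orientation; v is the mean speed in m/s. With stop_force (N) it stops when the force on the tool has changed by that much, and returns True; else False.
- manip.goto_joints(angles): joint-space move.
- manip.open_gripper() and manip.grab(effort=None): open the fingers fully, or close them until they stop; effort is the grip in N (None keeps the last).
- manip.pause(seconds).
- manip.inverse_kinematics(position, orientation): joint angles nearest the present ones, or None.
- state(): the state.
- optics.get_image(name): name is "side" or "top"; returns a dict with "frame" (480x640x3 uint8, red, green, blue), "camera_matrix" (3x3 intrinsics, pixels), "distortion" ([k1, k2, p1, p2, k3] as OpenCV has them; the pictures are not rectified), "R" (3x3) and "t" (3): a world point X has camera coordinates R X + t. Camera axes: x right, y down, z forward; pixel columns grow to the right and rows downward; lengths in m; the calibration is good to about 2 mm. A picture is of the moment at which its call begins. There is no depth.
A pose or a line that the arm cannot do raises manip.MotionError and nothing moves.
- finish_job(): hands the job in, once; it reports no verdict.
Trained networks look in a picture, given as the dict that the camera call returned (one of the last four; its "shot" number tells which), for a name from the list of things; names that differ only in an ending like _2 or _b are one class to them, and where a whole thing is asked for, a point or a joint stands for the part that bears it (a point fixed in the world has none). Each returns a list of dicts, best first, with "confidence" (0 to 1); they miss things now and then, are a little off and sometimes report something else, mostly with a low value. They report only what shows in the picture. A call takes as long as a camera call. They do not tell look-alikes from the thing itself.
- silhouettes(label, picture): "mask" (480x640 bool, what is visible of it) and "extent" ([centre column, centre row, width, height] in pixels, round what is visible of it).
The state is a dict: "time": time; "q": joint angles; "dq": joint speeds; "joint_torque": joint torques, N m; "position": TCP position; "tool_rot": TCP orientation; "force": force on the tool from outside, world axes, zero at the start; "ft_torque": the same for the moment, N m; "width": finger opening in m.
Only numpy, scipy, OpenCV 4.12 (cv2) and the standard library are available. Lean on these libraries where they do the work, as an engineer would, in place of code of your own. Each camera call takes 0.05 s, during which the arm holds its last target.

## Working session

There is one attempt and no reset: what is moved stays moved. The work goes in short steps, each a Python script; the robot and the scene stay as the last script left them, time stands still between calls to the robot, and variables do not carry over. Pictures are saved under pics/ and viewed, and the job is handed in when it is done.

```bash
ls; mkdir -p pics; python3 - <<'E'
from plant import manip,state,optics
import cv2,numpy as np
print(state()); print(manip.grip_depth)
for n in("side","top"):
    p=optics.get_image(n); cv2.imwrite(f"pics/{n}0.png",p["frame"][:,:,::-1]); print(n,p["camera_matrix"].tolist(),p["distortion"],p["R"].tolist(),p["t"], (-p["R"].T@p["t"]))
E
```

```text
pics
{'time': 0.0, 'q': array([-1.41310555e+00,  3.59521639e-01,  1.51145218e+00,  2.07333884e-06,
        1.27250369e+00, -1.15063531e-01]), 'dq': array([-0.00045506, -0.0014881 , -0.00078575,  0.00058994, -0.00270587,
       -0.00084617]), 'joint_torque': array([-4.65062389e-03, -5.27624309e+01, -2.78627139e+01, -3.27738908e-04,
        1.34258461e-02,  1.91403450e-05]), 'position': array([ 0.16153586, -0.57712684,  0.23043617]), 'tool_rot': array([-3.14137429e+00,  1.87216845e-03, -1.29804242e+00]), 'force': array([ 0.8896521 ,  0.20710548, -0.66192638]), 'ft_torque': array([-0.00257876, -0.0136    , -0.00985847]), 'width': 0.08550877963425113}
0.0187
side [[507.6302122466452, 0.0, 332.9059660399074], [0.0, 507.6302122466452, 243.6326271858733], [0.0, 0.0, 1.0]] [-0.03303199  0.          0.          0.          0.        ] [[-0.3353226275155908, -0.9420943958967101, -0.004109099177899372], [-0.5374364338890816, 0.19487010257062568, -0.8204801780985944], [0.7737705183092903, -0.2729171895358137, -0.571660207335831]] [0.14977665 0.40893793 1.00442439] [-0.50719234  0.33553864  0.91033037]
top [[447.05322922402564, 0.0, 323.7336406522281], [0.0, 447.05322922402564, 241.81599466870844], [0.0, 0.0, 1.0]] [-0.00339681  0.          0.          0.          0.        ] [[0.009745827728285713, -0.99986707580171, -0.013070943716043604], [-0.9981035659539886, -0.00893244003876178, -0.06090552639035259], [0.06078067515109215, 0.013639730301267933, -0.9980579478594849]] [-0.04449029  0.49810252  1.33510542] [ 0.41644289 -0.05824558  1.36226824]
```

View pics/side0.png

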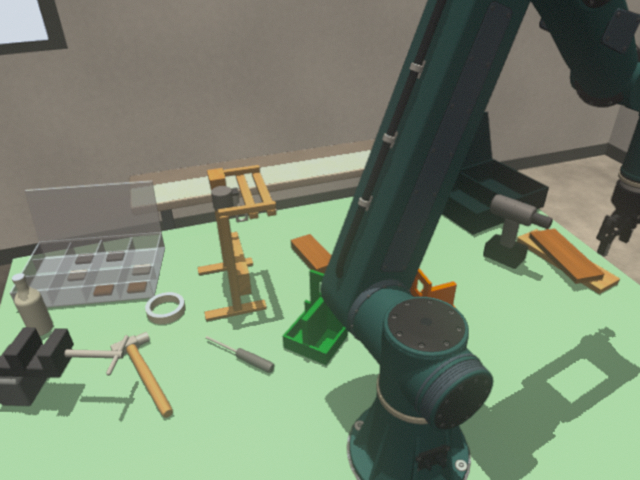

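View pics/top0.png

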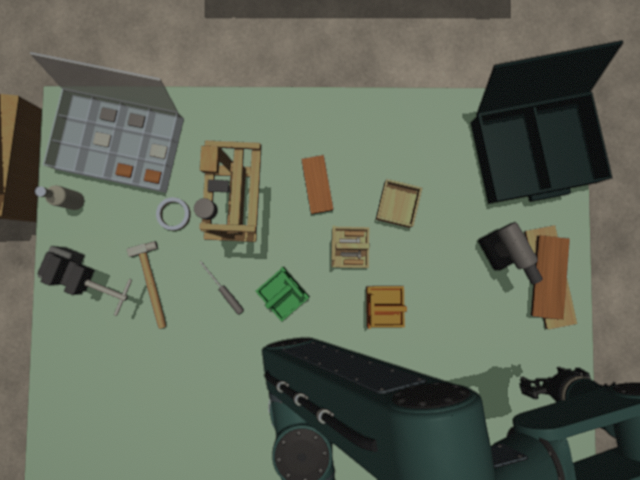

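```bash
cat > h.py <<'E'
from plant import manip,state,optics,finish_job,silhouettes
import cv2,numpy as np
def proj(p,X):
    X=np.atleast_2d(X).astype(float)
    return cv2.projectPoints(X,cv2.Rodrigues(p["R"])[0],p["t"],p["camera_matrix"],p["distortion"])[0].reshape(-1,2)
def ray(p,uv,z=0.):
    n=cv2.undistortPoints(np.array(uv,float).reshape(-1,1,2),p["camera_matrix"],p["distortion"]).reshape(-1,2)
    d=np.c_[n,np.ones(len(n))]@p["R"]; c=-p["R"].T@p["t"]
    return c+d*((z-c[2])/d[:,2])[:,None]
def save(n,f,box=None,s=1):
    f=f[:,:,::-1]
    if box: f=f[box[1]:box[3],box[0]:box[2]]
    f=cv2.resize(f,None,fx=s,fy=s,interpolation=cv2.INTER_CUBIC); cv2.imwrite(f"pics/{n}.png",f)
E
python3 - <<'E'
from h import *
import pickle
q=state()["q"].copy(); q[0]=-2.3; 
manip.goto_joints(q)
out={}
for n in("side","top"):
    p=optics.get_image(n); out[n]=p
    for l in("tote","stand","crate_mid"):
        r=silhouettes(l,p); out[n,l]=r
        print(n,l,[(round(a["confidence"],2),np.round(a["extent"]).tolist()) for a in r])
pickle.dump(out,open("a.pkl","wb"))
save("side1",out["side"]["frame"]); 
save("top1",out["top"]["frame"],(190,130,430,310),3.3)
print(state()["time"], ray(out["top"],[[350,248],[230,190],[398,204]]))
E
```

```text
side tote [(0.89, [369.0, 269.0, 54.0, 76.0]), (0.59, [316.0, 316.0, 68.0, 96.0])]
side stand [(0.57, [238.0, 245.0, 77.0, 160.0]), (0.19, [243.0, 218.0, 9.0, 7.0])]
side crate_mid [(0.65, [398.0, 245.0, 42.0, 39.0])]
top tote [(0.84, [387.0, 306.0, 40.0, 45.0]), (0.69, [352.0, 243.0, 40.0, 48.0]), (0.65, [352.0, 234.0, 20.0, 8.0])]
top stand [(0.67, [226.0, 191.0, 69.0, 102.0]), (0.46, [397.0, 206.0, 51.0, 50.0])]
top crate_mid [(0.61, [397.0, 206.0, 46.0, 50.0]), (0.4, [353.0, 233.0, 20.0, 3.0])]
2.3667 [[ 0.48123551 -0.11988303  0.        ]
 [ 0.65690814  0.25102254  0.        ]
 [ 0.6174665  -0.26596011  0.        ]]
```

```bash
python3 -c "
from h import *
import pickle
p=pickle.load(open('a.pkl','rb'))['side']; save('side1z',p['frame'],(180,150,480,375),2.6)"
```

```text
(no output)
```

View pics/side1z.png

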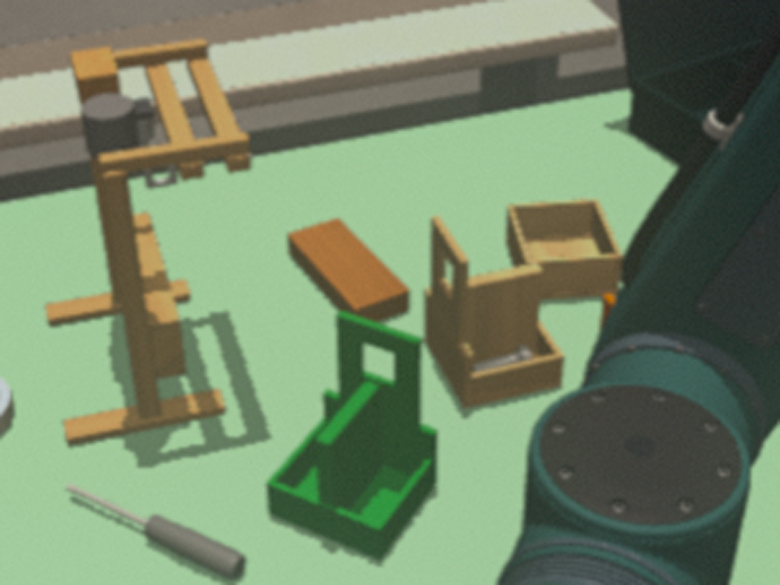

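View pics/top1.png

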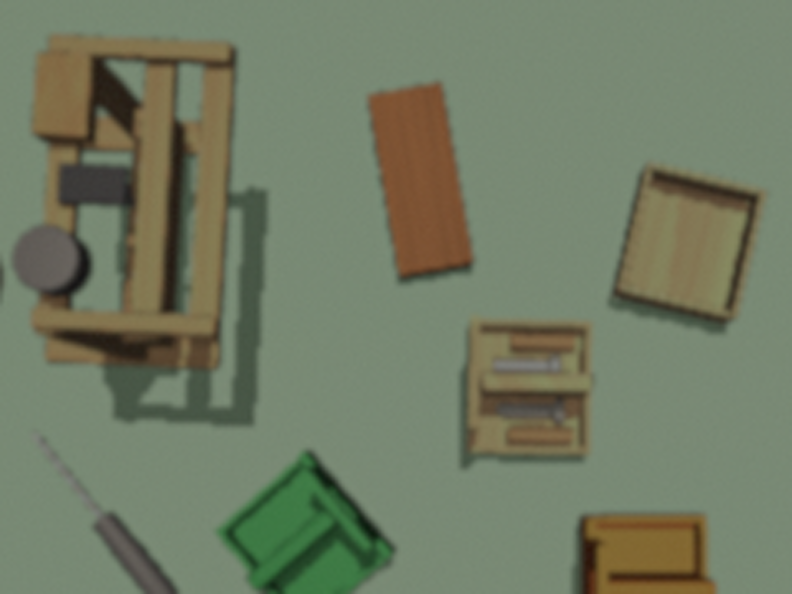

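```bash
python3 -c "
from h import *
import pickle
o=pickle.load(open('a.pkl','rb')); save('sz',o['side']['frame'],(190,155,290,330),3.4);save('sz2',o['side']['frame'],(200,160,285,225),9);save('tz',o['top']['frame'],(190,130,280,255),4.7)
save('tt',o['top']['frame'],(325,220,380,275),10);save('ts',o['side']['frame'],(335,225,405,315),6.6)"
```

```text
(no output)
```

View pics/sz.png

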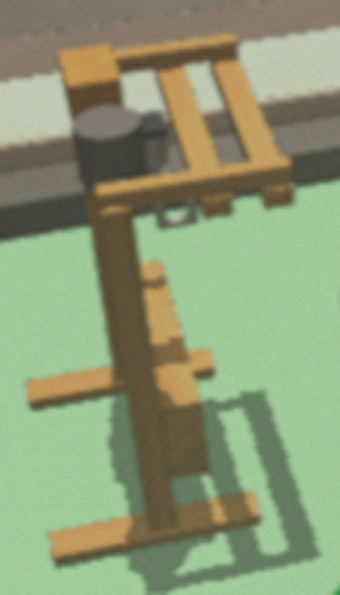

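View pics/sz2.png

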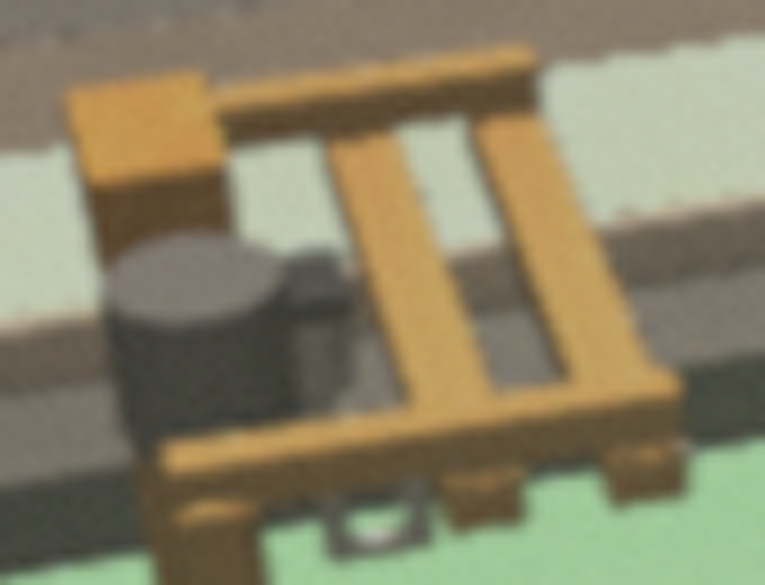

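View pics/tz.png

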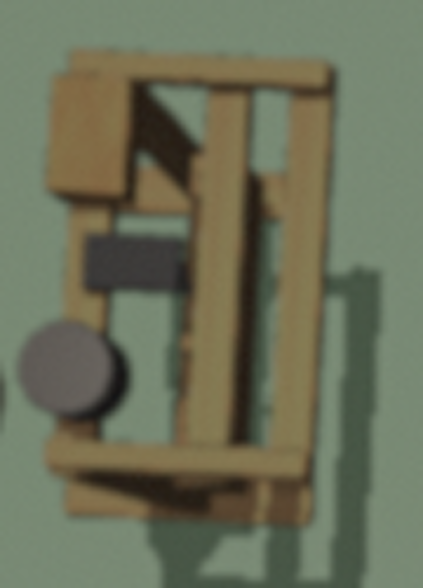

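View pics/tt.png

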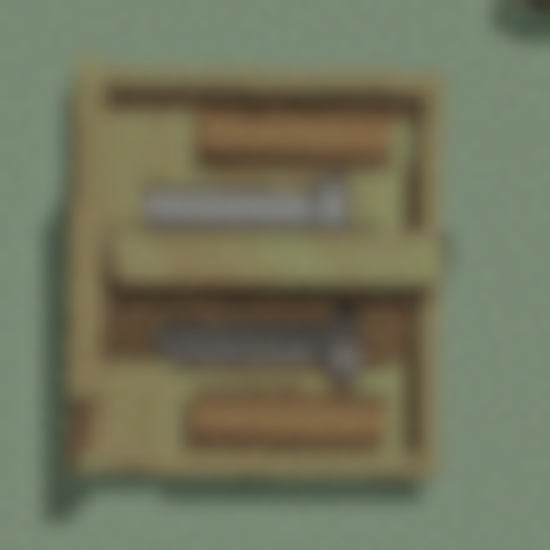

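View pics/ts.png

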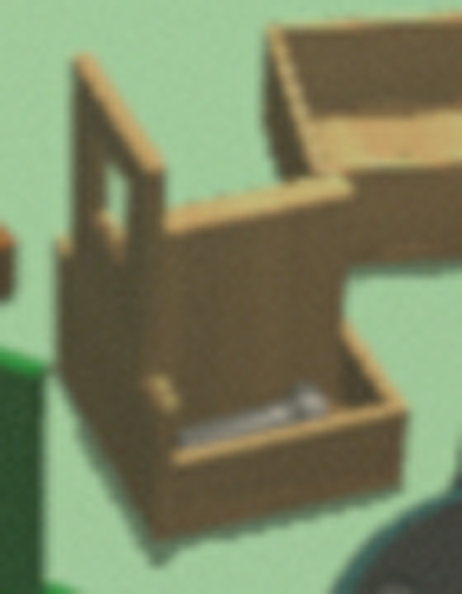

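```bash
cat > fit.py <<'E'
from h import *
import pickle
from scipy.optimize import least_squares
o=pickle.load(open('a.pkl','rb')); S,T=o['side'],o['top']
def full(c,off,s): c=np.array(c,float); return (c+.5)/s-.5+np.array(off)
def pose(v,X):
    c,s=np.cos(v[2]),np.sin(v[2]); X=np.array(X,float)/1000
    return X@np.array([[c,s,0],[-s,c,0],[0,0,1]])+[v[0],v[1],0]
def fit(cs,v0):
    X={k:[c[0] for c in cs if c[2]==k] for k in 'ST'}; U={k:[c[1] for c in cs if c[2]==k] for k in 'ST'}
    f=lambda v:np.concatenate([(proj({'S':S,'T':T}[k],pose(v,X[k]))-np.array(U[k])).ravel() for k in 'ST' if X[k]])
    r=least_squares(f,v0,loss='soft_l1'); return r.x,f(r.x).reshape(-1,2)
tt=lambda *c:full(c,(325,220),10); ts=lambda *c:full(c,(335,225),6.6)
cs=[((-55,-60,40),tt(440,77),'T'),((-55,60,40),tt(437,478),'T'),((-50,-8,115),tt(445,235),'T'),((-50,8,115),tt(443,285),'T'),
((55,60,0),ts(155,538),'S'),((-55,60,0),ts(403,490),'S'),((-55,60,40),ts(407,407),'S'),((55,-42,172),ts(78,58),'S'),((55,42,172),ts(158,172),'S'),((-50,8,115),ts(353,183),'S')]
tote,r=fit(cs,[.48,-.12,1.57]); print('tote',tote);print(np.round(r,1).tolist())
tz=lambda *c:full(c,(190,130),4.7); sz=lambda *c:full(c,(190,155),3.4); s2=lambda *c:full(c,(200,160),9)
b=ray(S,[s2(380,546)],.215);print('bar',b)
for z in(.285,.29,.30):
    e=ray(T,[tz(322,100),tz(308,435)],z); d=e[0]-e[1]; print('slat edge',e.tolist(),np.arctan2(d[1],d[0])+np.pi/2)
for a,c in (((70,52),(328,65)),((48,470),(306,473))):
    e=ray(T,[tz(*a),tz(*c)],.30); d=e[0]-e[1]; print('rail',e.tolist(),np.arctan2(d[1],d[0]))
e=ray(T,[tz(67,516),tz(310,522)],0.01); print('foot near',e.tolist())
e=ray(S,[sz(55,563),sz(258,520),sz(30,405),sz(213,372)],0.0); print('feet',e.tolist())
E
python3 fit.py
```

```text
tote [ 0.48352437 -0.11825886  1.56345083]
[[-0.0, 1.0], [0.1, -0.8], [0.5, 0.4], [-1.0, -0.1], [-1.5, 0.2], [0.5, 1.3], [0.4, -0.6], [0.2, -0.1], [0.2, -0.4], [0.3, 0.3]]
bar [[0.61314152 0.18865657 0.215     ]]
slat edge [[0.7038022039163684, 0.11942302686088054, 0.2849999999999999], [0.5283307926049423, 0.12336168296103735, 0.2849999999999999]] 1.5483539539858462
slat edge [[0.7024684631365534, 0.11859840118059924, 0.29000000000000004], [0.5278114794877344, 0.12251877652232661, 0.29000000000000004]] 1.548353953985846
slat edge [[0.6998009815769235, 0.11694914982003678, 0.30000000000000004], [0.5267728532533185, 0.12083296364490519, 0.30000000000000004]] 1.548353953985846
rail [[0.7241406213432249, 0.2476672944397147, 0.30000000000000004], [0.7180926727554774, 0.1142008276403846, 0.30000000000000004]] 1.5255129367240952
rail [[0.5077627383990547, 0.25323330607241606, 0.30000000000000004], [0.5073585508894717, 0.1214804247323935, 0.30000000000000004]] 1.5677285666251408
foot near [[0.5029148539958801, 0.32511432954854885, 0.010000000000000009], [0.5004280223693848, 0.16734517442905972, 0.010000000000000009]]
feet [[0.5103540970928487, 0.32648821057354377, 0.0], [0.505614846744063, 0.16934495131998148, 0.0], [0.7138672204653852, 0.3190544003248931, 0.0], [0.7066128639387573, 0.16172987876908484, 0.0]]
```

```bash
cat >> fit.py <<'E'
print('slat corner',ray(S,[s2(687,497),s2(610,507)],.28))
img=cv2.resize(S['frame'][160:225,200:285],None,fx=9,fy=9,interpolation=cv2.INTER_CUBIC)[:,:,::-1].copy()
imt=cv2.resize(T['frame'][130:255,190:280],None,fx=4.7,fy=4.7,interpolation=cv2.INTER_CUBIC)[:,:,::-1].copy()
ims=cv2.resize(S['frame'][155:330,190:290],None,fx=3.4,fy=3.4,interpolation=cv2.INTER_CUBIC)[:,:,::-1].copy()
def dr(im,P,off,s,v,segs,col=(0,0,255)):
    for a,b in segs:
        q=(proj(P,pose(v,[a,b]))-off+.5)*s-.5; cv2.line(im,*[tuple(int(x) for x in k) for k in q],col,1)
sg=[((-12,0,231),(-12,0,215)),((-12,0,215),(12,0,215)),((12,0,215),(12,0,269)),((-72,-110,280),(-72,110,280)),((8,-110,50),(8,110,50)),((8,-110,120),(8,110,120))]
for y in(-111,-89,89,111):
  for x in (39,61): sg.append(((x,y,0),(x,y,280)))
v=np.array([.6135,.1905,1.548])
dr(img,S,(200,160),9,v,sg);dr(imt,T,(190,130),4.7,v,sg);dr(ims,S,(190,155),3.4,v,sg)
cv2.imwrite('pics/o1.png',img);h=max(imt.shape[0],ims.shape[0])
cv2.imwrite('pics/o2.png',np.hstack([cv2.copyMakeBorder(i,0,h-i.shape[0],0,0,0) for i in(imt,ims)]))
E
python3 fit.py|tail -2
```

```text
slat corner [[0.50465438 0.12148349 0.28      ]
 [0.50671788 0.14173982 0.28      ]]
```

View pics/o1.png

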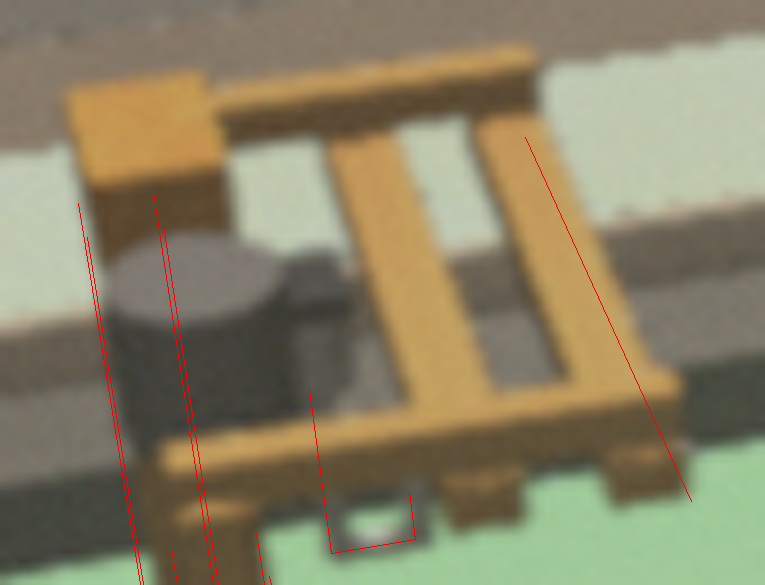

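View pics/o2.png

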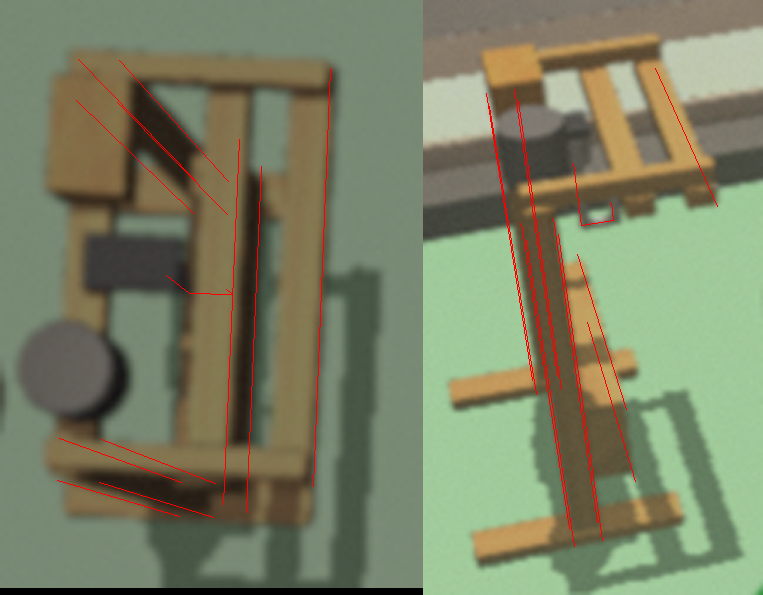

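```bash
cat >> h.py <<'E'
from scipy.spatial.transform import Rotation as Rn
TOTE=np.array([.4835,-.1183,0]); TYAW=1.563
HOOK=np.array([.6133,.190,.219]); SYAW=1.548
def Rz(y): return Rn.from_euler('z',y).as_matrix()
def tool(yaw,a,s):
    B=Rz(yaw); z=B@[np.sin(a),0,-np.cos(a)]; x=s*B[:,1]; return np.c_[x,np.cross(z,x),z]
def rpy(R): return Rn.from_matrix(R).as_euler('xyz')
def tcp_for(org,yaw,a,s,g=(-.032,0,.098)):
    """TCP pose for tote origin org at yaw (tote level)"""
    R=tool(yaw,a,s); return np.asarray(org)+Rz(yaw)@np.array(g)+R[:,2]*manip.grip_depth, rpy(R)
def hang(dx,dy,dz): # tote origin s.t. tote_window is at hook_seat+(dx,dy,dz) in stand axes
    return HOOK+Rz(SYAW)@np.array([dx-.051,dy,dz-.150])
E
python3 - <<'E'
from h import *
for a in(35,40,45):
  for s in(1,-1):
    for n,(p,o) in dict(grasp=tcp_for(TOTE,TYAW,np.radians(a),s),up=tcp_for(TOTE+[0,0,.12],TYAW,np.radians(a),s),pre=tcp_for(hang(-.12,0,.022),SYAW,np.radians(a),s),hang=tcp_for(hang(0,0,0),SYAW,np.radians(a),s)).items():
        q=manip.inverse_kinematics(p,o); print(a,s,n,np.round(p,3),None if q is None else np.round(q,2))
E
```

```text
35 1 grasp [ 0.483 -0.14   0.083] [-0.75  0.62  1.71  0.46  1.29  2.17]
35 1 up [ 0.483 -0.14   0.203] [-0.75  0.45  1.62  0.44  1.51  2.27]
35 1 pre [ 0.609 -0.002  0.174] [-0.45  0.54  1.54  0.56  1.37  2.51]
35 1 hang [0.612 0.118 0.152] [-0.27  0.54  1.62  0.63  1.22  2.6 ]
35 -1 grasp [ 0.483 -0.14   0.083] [-0.75  0.62  1.71  0.46  1.29 -0.97]
35 -1 up [ 0.483 -0.14   0.203] [-0.75  0.45  1.62  0.44  1.51 -0.87]
35 -1 pre [ 0.609 -0.002  0.174] [-0.45  0.54  1.54  0.56  1.37 -0.63]
35 -1 hang [0.612 0.118 0.152] [-0.27  0.54  1.62  0.63  1.22 -0.54]
40 1 grasp [ 0.483 -0.138  0.084] [-0.78  0.66  1.68  0.49  1.36  2.13]
40 1 up [ 0.483 -0.138  0.204] [-0.78  0.49  1.6   0.48  1.57  2.24]
40 1 pre [ 0.609 -0.001  0.175] [-0.49  0.57  1.54  0.62  1.42  2.46]
40 1 hang [0.612 0.119 0.153] [-0.31  0.57  1.63  0.7   1.27  2.53]
40 -1 grasp [ 0.483 -0.138  0.084] [-0.78  0.66  1.68  0.49  1.36 -1.01]
40 -1 up [ 0.483 -0.138  0.204] [-0.78  0.49  1.6   0.48  1.57 -0.9 ]
40 -1 pre [ 0.609 -0.001  0.175] [-0.49  0.57  1.54  0.62  1.42 -0.68]
40 -1 hang [0.612 0.119 0.153] [-0.31  0.57  1.63  0.7   1.27 -0.61]
45 1 grasp [ 0.483 -0.137  0.085] [-0.8   0.7   1.65  0.52  1.43  2.1 ]
45 1 up [ 0.483 -0.137  0.205] [-0.8   0.54  1.59  0.52  1.63  2.21]
45 1 pre [0.609 0.    0.176] [-0.52  0.61  1.53  0.68  1.47  2.41]
45 1 hang [0.612 0.12  0.154] [-0.34  0.6   1.63  0.77  1.31  2.46]
45 -1 grasp [ 0.483 -0.137  0.085] [-0.8   0.7   1.65  0.52  1.43 -1.05]
45 -1 up [ 0.483 -0.137  0.205] [-0.8   0.54  1.59  0.52  1.63 -0.93]
45 -1 pre [0.609 0.    0.176] [-0.52  0.61  1.53  0.68  1.47 -0.73]
45 -1 hang [0.612 0.12  0.154] [-0.34  0.6   1.63  0.77  1.31 -0.68]
```

```bash
python3 - <<'E'
from h import *
a=np.radians(40)
p,o=tcp_for(TOTE,TYAW,a,-1); zt=tool(TYAW,a,-1)[:,2]
manip.move_ptp(p-zt*.12+[0,0,.15],o); manip.line_to(p-zt*.10,v=.2)
st=state(); print(st["time"],st["position"]-(p-zt*.1),st["force"])
P=optics.get_image("side");save("side2",P["frame"],(280,180,480,330),4);P=optics.get_image("top");save("top2",P["frame"],(270,170,470,320),4)
E
```

```text
6.4 [ 0.00046866 -0.00052997  0.00081201] [-0.18173115 -0.2591006  -0.92342066]
```

View pics/side2.png

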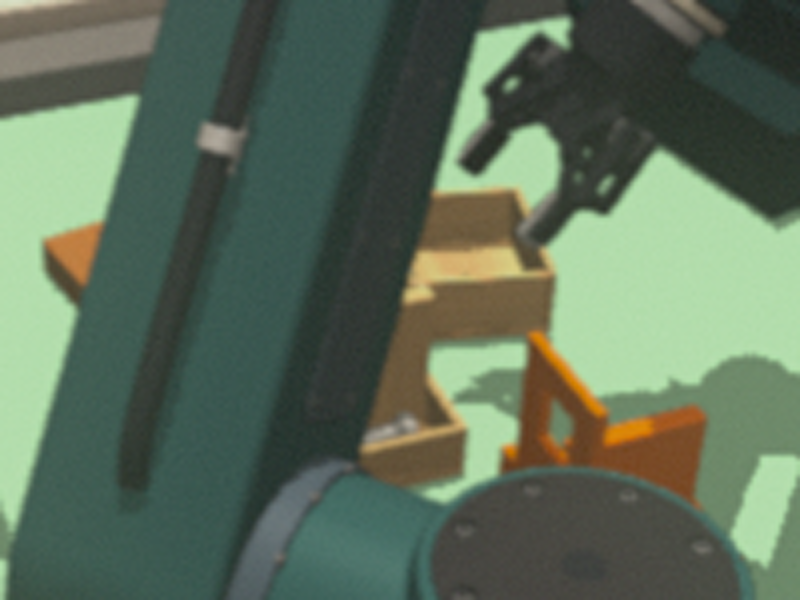

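View pics/top2.png

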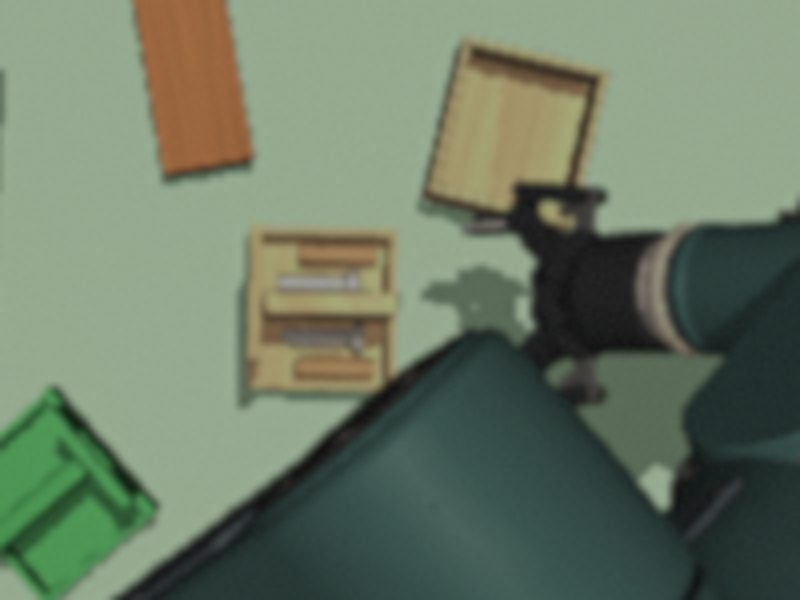

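```bash
python3 - <<'E'
from h import *
a=np.radians(40)
p,o=tcp_for(TOTE,TYAW,a,-1); zt=tool(TYAW,a,-1)[:,2]
print("stopped",manip.line_to(p,v=.12,stop_force=10))
f0=state(); manip.grab(90); manip.pause(.3); s=state()
print(f0["force"],s["force"],s["ft_torque"]-f0["ft_torque"],s["width"],s["time"],s["position"]-p)
P=optics.get_image("top");save("top3",P["frame"],(270,170,470,320),4)
E
```

```text
stopped False
[ 0.65241051 -0.0402584   1.01440771] [-2.43066241 -2.93744209  3.85205081] [0.13787698 0.17651121 0.14556084] 0.014759939527150595 8.425 [-5.93226569e-05 -1.79593985e-04  1.18266247e-04]
```

View pics/top3.png

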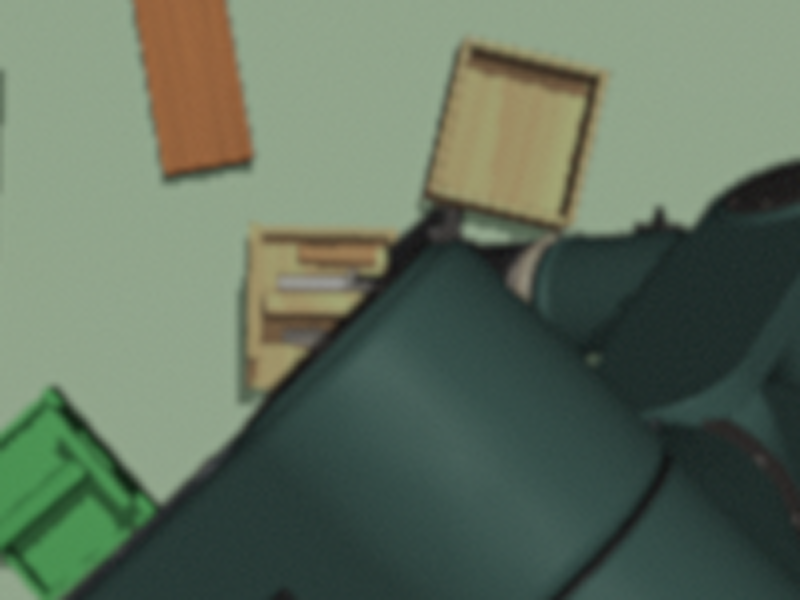

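```bash
python3 - <<'E'
from h import *
p0=state()["position"]
manip.line_to(p0+[0,0,.05],v=.06); manip.pause(.3); s=state(); print(s["force"],s["ft_torque"],s["width"])
manip.line_to(p0+[0,0,.14],v=.1); manip.pause(.3); s=state(); print(s["force"],s["ft_torque"],s["width"],s["time"])
for n in("side","top"):
    P=optics.get_image(n);save(n+"4",P["frame"],(270,130,470,280) if n=="side" else (270,170,470,320),4)
E
```

```text
[ 0.59572609  0.07003895 -5.82874102] [-0.98128055 -0.05692679  0.01064183] 0.01535532480531907
[ 0.2285571  -0.7850211  -5.74473213] [-1.04884306 -0.04685654  0.01587407] 0.0151979309907281 11.1083
```

View pics/side4.png

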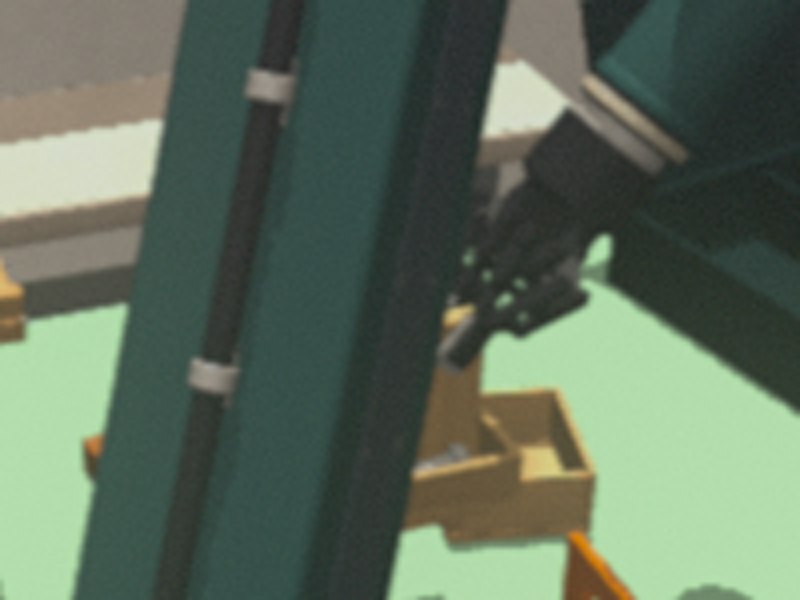

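View pics/top4.png

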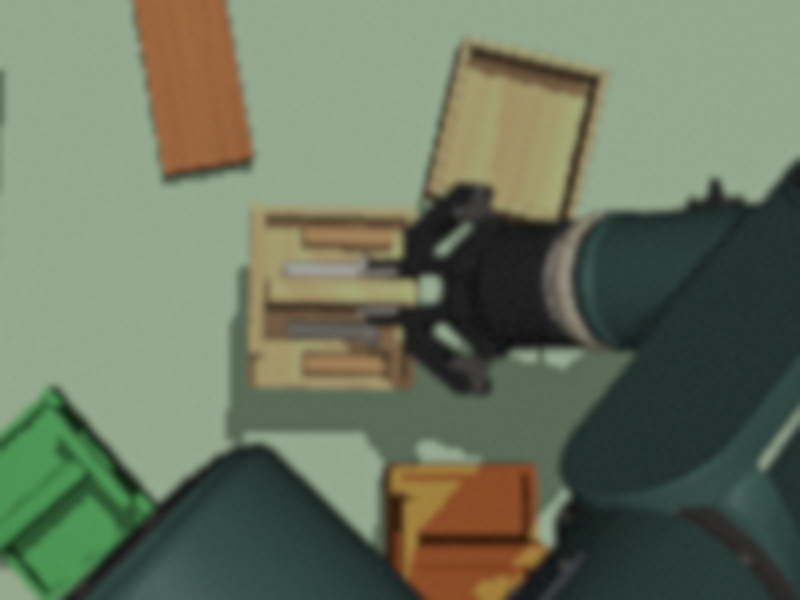

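```bash
python3 - <<'E'
from h import *
a=np.radians(40)
p,o=tcp_for(hang(-.15,0,.045),SYAW,a,-1)
c=state()["position"]
manip.line_to([p[0],c[1],c[2]],v=.12); manip.line_to(p,v=.12,attitude=o)
p,o=tcp_for(hang(-.08,0,.022),SYAW,a,-1); manip.line_to(p,v=.08,attitude=o);manip.pause(.3)
s=state();print(s["position"]-p,s["force"],s["time"],s["width"])
for n in("side","top"):
    P=optics.get_image(n);save(n+"5",P["frame"],(190,140,390,290) if n=="side" else (190,130,390,280),4)
E
```

```text
[ 1.32647259e-04 -3.74206290e-04  7.07357259e-05] [-0.57477727 -0.4523209  -6.13354241] 14.85 0.01521500259992857
```

View pics/side5.png

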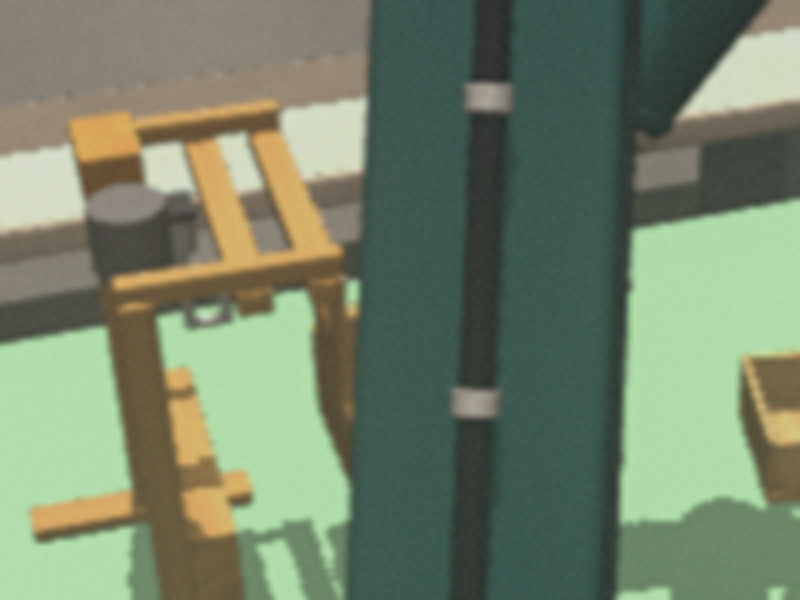

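View pics/top5.png

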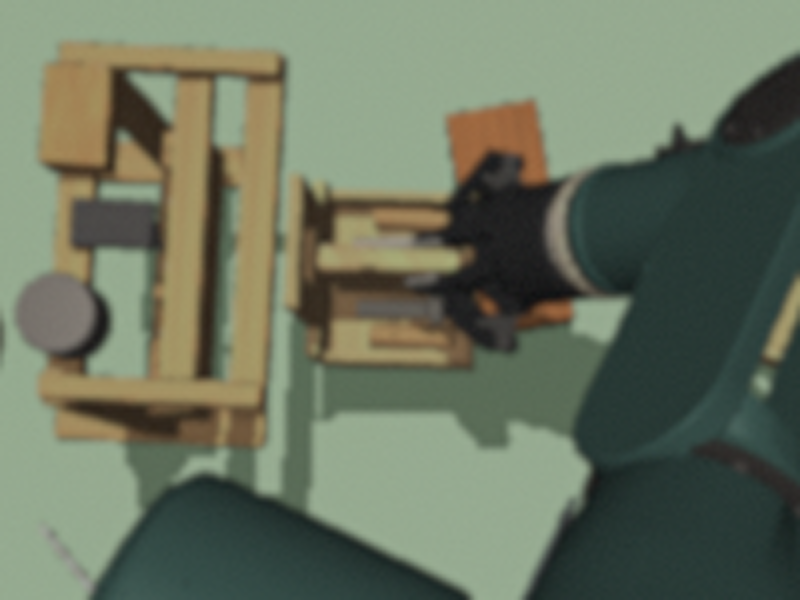

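```bash
cat > ov.py <<'E'
from h import *
import sys
def segs():
    s=[]
    bx=[(47,55,-42,42,40,172),(47,55,-18,18,110,150),(-55,55,-60,60,0,40),(-50,44,-8,8,98,115)]
    for x0,x1,y0,y1,z0,z1 in bx:
        for z in(z0,z1): s+=[((x0,y0,z),(x1,y0,z)),((x0,y1,z),(x1,y1,z)),((x0,y0,z),(x0,y1,z)),((x1,y0,z),(x1,y1,z))]
        for x in(x0,x1):
            for y in(y0,y1): s.append(((x,y,z0),(x,y,z1)))
    return s
def overlay(P,org,R,box,sc,name,extra=None):
    im=cv2.resize(P["frame"][box[1]:box[3],box[0]:box[2]],None,fx=sc,fy=sc,interpolation=cv2.INTER_CUBIC)[:,:,::-1].copy()
    def d(a,b,c):
        q=(proj(P,[a,b])-box[:2]+.5)*sc-.5; cv2.line(im,*[tuple(int(round(x)) for x in k) for k in q],c,1)
    for a,b in segs(): d(org+R@np.array(a)/1000,org+R@np.array(b)/1000,(0,0,255))
    H=Rz(SYAW); h0=HOOK-[0,0,.219]
    for a,b in [((-12,0,231),(-12,0,215)),((-12,0,215),(12,0,215)),((12,0,215),(12,0,269)),((-72,-110,280),(-72,110,280))]: d(h0+H@np.array(a)/1000,h0+H@np.array(b)/1000,(255,0,0))
    cv2.imwrite(f"pics/{name}.png",im)
def tote_now(a=np.radians(40)):
    s=state(); Rt=Rn.from_euler('xyz',s["tool_rot"]).as_matrix(); R=Rt@tool(0,a,-1).T  # tote rot, from tool
    return s["position"]-R@(np.array([-.032,0,.098])+tool(0,a,-1)[:,2]*manip.grip_depth),R
if __name__=="__main__":
    org,R=tote_now(); print(org,np.round(R[:,2],3))
    w=Rz(SYAW).T@(org+R@[.051,0,.15]-HOOK); print("win rel",w)
    overlay(optics.get_image("side"),org,R,(210,190,310,270),7.5,sys.argv[1]+"s")
    overlay(optics.get_image("top"),org,R,(230,160,330,235),7.5,sys.argv[1]+"t")
E
python3 ov.py o6
```

```text
[0.61034406 0.05882308 0.09103312] [-0.  0.  1.]
win rel [-8.02035457e-02 -3.97230476e-05  2.20308529e-02]
```

View pics/o6s.png

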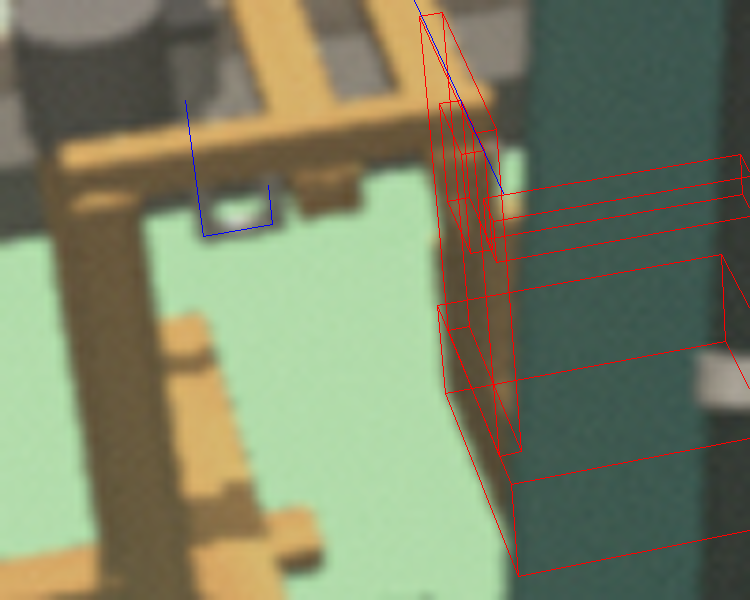

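View pics/o6t.png

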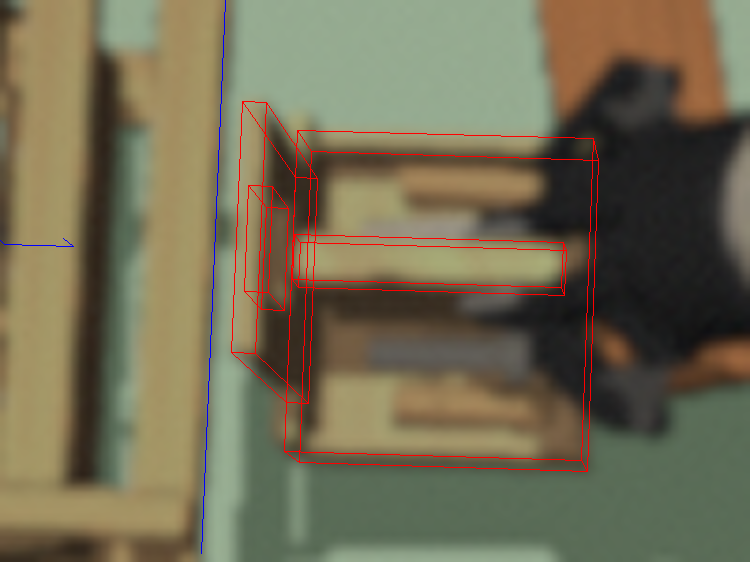

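```bash
python3 - <<'E'
from h import *
P=optics.get_image("top");save("t7",P["frame"],(255,165,315,225),10)
P=optics.get_image("side");save("s7",P["frame"],(225,195,285,275),7.5)
E
```

```text
(no output)
```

View pics/t7.png

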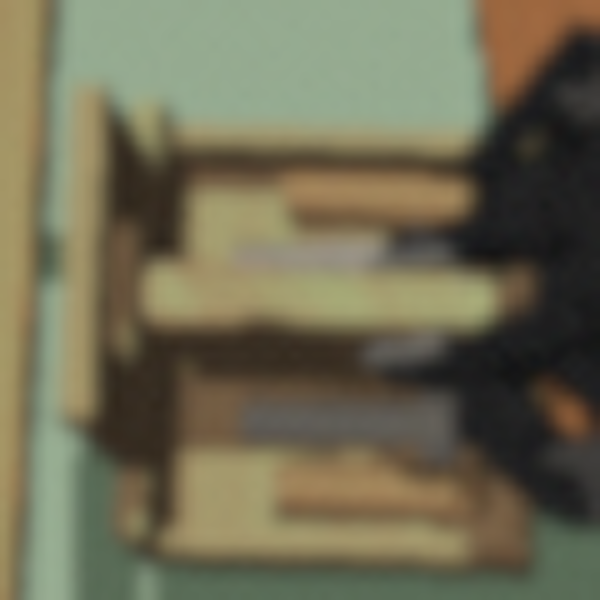

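View pics/s7.png

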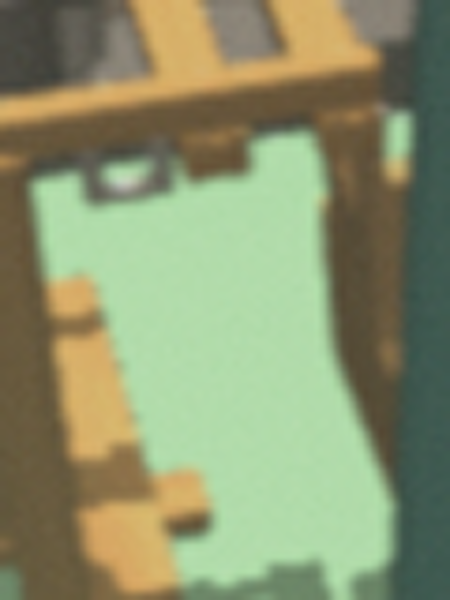

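```bash
python3 - <<'E'
from ov import *
org,R=tote_now()
P=optics.get_image("top");S=optics.get_image("side")
f=lambda c:(np.array(c,float)+.5)/10-.5+[255,165]
g=lambda c:(np.array(c,float)+.5)/7.5-.5+[225,195]
X=np.array([(55,-42,172),(55,42,172),(47,42,172),(47,-42,172),(44,-8,115),(44,8,115)])/1000
U=np.array([f(c) for c in[(77,92),(65,413),(99,413),(107,93),(140,260),(137,322)]])
m=proj(P,org+X@R.T); print("top obs-model px",np.round(U-m,2).tolist())
d=P["R"].T@np.array([1,0,0]);print(np.linalg.norm(org-(-P["R"].T@P["t"])))
print("side",g((337,350))-proj(S,org+R@[.055,-.06,0]))
for c in [(320,100),(337,350)]: print(g(c))
print(proj(S,org+np.array([[55,-60,0],[55,-60,57],[55,-42,57],[55,-42,110]])/1000@R.T))
print("hook bar in side obs-model", g((128,193))-proj(S,HOOK-[0,0,.004]))
E
```

```text
top obs-model px [[0.54, 0.65], [0.73, -0.71], [0.92, -0.81], [0.34, 0.66], [-0.12, -0.2], [-0.18, -0.07]]
1.291309054657246
side [[ 0.61710639 -0.75061993]]
[267.23333333 207.9       ]
[269.5        241.23333333]
[[268.88289361 241.98395326]
 [267.32196547 225.1029019 ]
 [268.71342264 228.46279408]
 [267.21489266 211.95933226]]
hook bar in side obs-model [[0.38421344 0.01321033]]
```

```bash
python3 - <<'E'
from ov import *
a=np.radians(40)
f0=state()["force"]
for dx in(-.04,-.02,-.008,0.0):
    p,o=tcp_for(hang(dx,0,.021),SYAW,a,-1); hit=manip.line_to(p,v=.05,attitude=o,stop_force=5); s=state()
    print(dx,hit,np.round(s["force"]-f0,2),np.round(s["position"]-p,4),s["time"])
    if hit: break
E
python3 ov.py o8
```

```text
-0.04 False [ 0.05  0.29 -0.5 ] [ 0.0001 -0.0002 -0.0001] 16.2
-0.02 False [ 0.06  0.19 -0.68] [-0.0001  0.0003 -0.    ] 16.75
-0.008 False [-0.76 -0.17 -0.56] [-0.0002  0.0004 -0.0001] 17.1417
0.0 False [-0.28  0.29 -0.11] [-0.0002  0.0004 -0.    ] 17.45
[0.61192621 0.1394025  0.08998589] [ 0. -0.  1.]
win rel [0.00038142 0.0002298  0.02098688]
```

View pics/o8s.png

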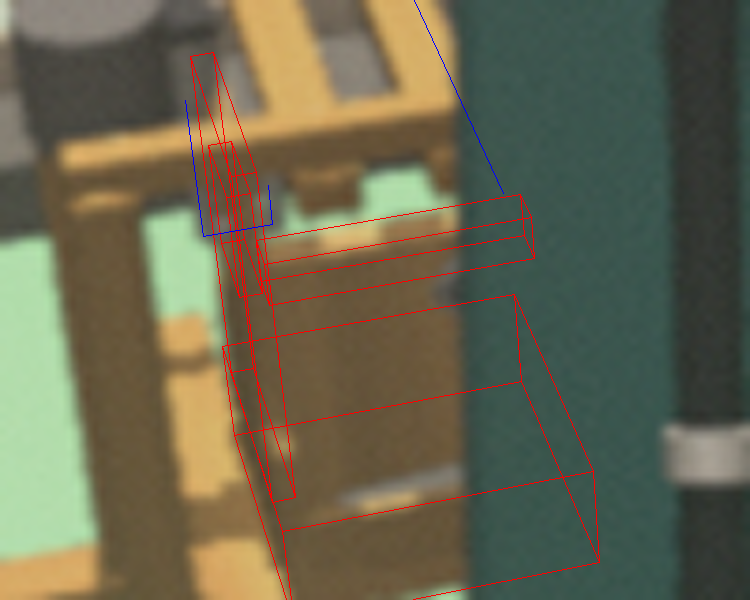

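View pics/o8t.png

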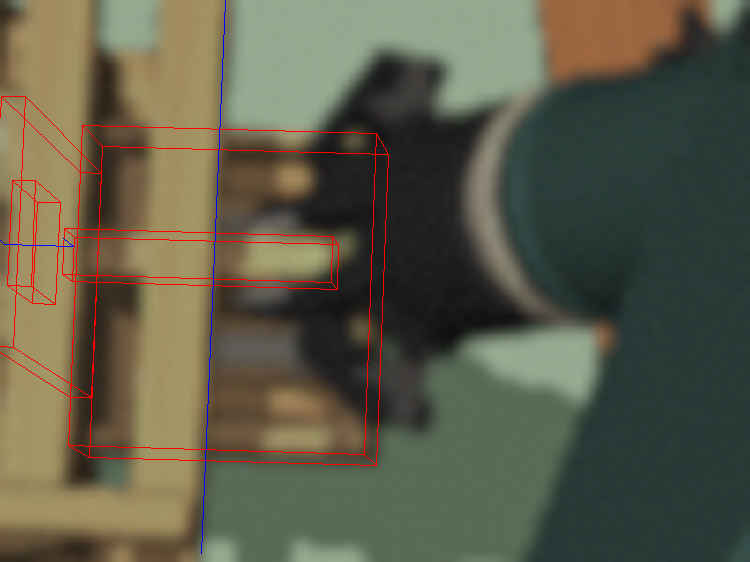

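```bash
python3 - <<'E'
from ov import *
a=np.radians(40)
manip.pause(.2); f0=np.mean([state()["force"] for _ in range(3)],0);print(f0)
for dz in np.r_[.012,.006,.004,.003,.002,.001,0,-.001,-.002]:
    p,o=tcp_for(hang(0,0,dz),SYAW,a,-1); hit=manip.line_to(p,v=.02,attitude=o,stop_force=3); s=state()
    print(round(dz,4),hit,np.round(s["force"]-f0,2),np.round(s["ft_torque"],2),np.round(s["position"]-p,4),s["time"])
    if (s["force"]-f0)[2]>3: break
E
```

```text
[ 0.73079939  0.2206887  -5.5746256 ]
0.012 False [-0.39 -0.21  0.58] [-1.05  0.03 -0.02] [-0.      0.     -0.0001] 18.35
0.006 False [-0.92  0.35 -0.63] [-1.05 -0.   -0.01] [-0.0001  0.     -0.0001] 18.8
0.004 False [-0.09  0.64  0.42] [-1.07 -0.    0.02] [-0.0001  0.     -0.0001] 19.05
0.003 False [-1.32 -0.46  0.53] [-1.06 -0.02 -0.02] [-0.     -0.     -0.0001] 19.3
0.002 False [-0.97 -0.45 -0.44] [-1.    0.05  0.  ] [-0. -0. -0.] 19.55
0.001 False [-0.49 -1.4  -0.13] [-1.05  0.    0.04] [-0.0001  0.     -0.0001] 19.8
0.0 False [-0.85 -0.19  0.4 ] [-0.93  0.05 -0.07] [0.0001 0.     0.    ] 20.05
-0.001 False [-1.19  0.8   2.97] [-0.56  0.05 -0.02] [0.0001 0.0001 0.0003] 20.3
-0.002 False [-0.28  0.77  5.68] [-0.02 -0.02  0.04] [0.0002 0.0003 0.0005] 20.55
```

```bash
python3 - <<'E'
from ov import *
a=np.radians(40)
f0=-5.75
def fz(n=5):
    v=[]
    for _ in range(n): manip.pause(.02); v.append(state()["force"])
    return np.mean(v,0)
dz=-.002
while dz>-.009:
    dz-=.0005
    p,o=tcp_for(hang(0,0,dz),SYAW,a,-1); manip.line_to(p,v=.01,attitude=o); f=fz(); 
    print(round(dz,4),np.round(f-[0,0,f0],2),state()["time"])
    if f[2]-f0>15: break
for _ in range(4): manip.pause(.15); s=state(); print(np.round(s["force"]-[0,0,f0],2),np.round(s["ft_torque"],2))
P=optics.get_image("side");save("s9",P["frame"],(190,170,310,270),6.6)
print(state()["time"],s["position"]-p)
E
```

```text
-0.0025 [0.27 1.78 7.45] 20.8833
-0.003 [0.25 2.8  9.65] 21.2167
-0.0035 [ 0.06  3.3  10.9 ] 21.55
-0.004 [ 0.03  3.38 11.86] 21.8833
-0.0045 [ 0.17  3.05 12.46] 22.2167
-0.005 [-0.18  2.79 13.42] 22.55
-0.0055 [-0.94  2.12 15.42] 22.8833
[-1.49  2.59 15.5 ] [1.58 0.05 0.09]
[-0.47  1.39 15.19] [1.54 0.08 0.11]
[-1.27  2.7  15.52] [ 1.63 -0.    0.04]
[ 0.26  2.95 15.03] [1.61 0.04 0.04]
23.5333 [0.00020596 0.00051576 0.00120252]
```

View pics/s9.png

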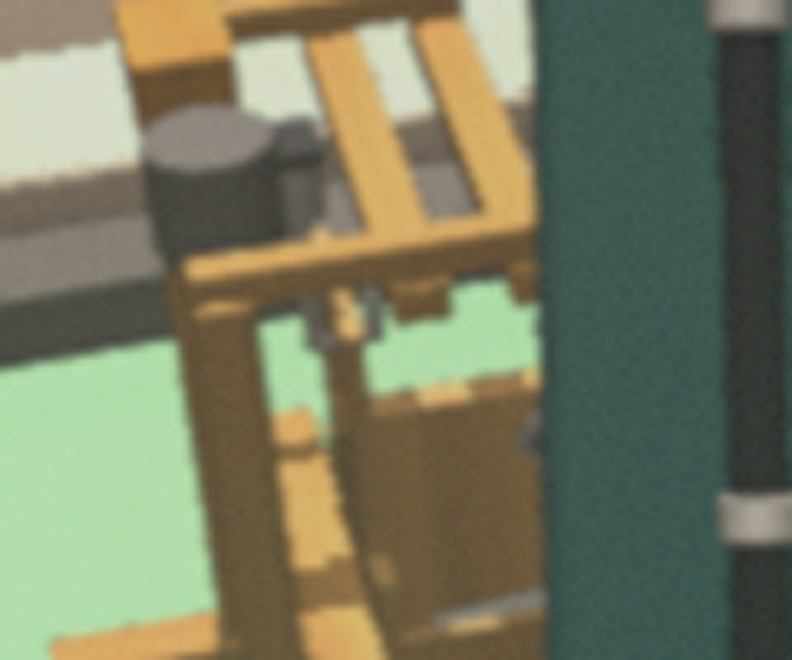

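```bash
python3 - <<'E'
from ov import *
a=np.radians(40)
def fz(n=5):
    v=[]
    for _ in range(n): manip.pause(.02); s=state();v.append(np.r_[s["force"],s["ft_torque"]])
    return np.mean(v,0)
dz=-.0055
while dz<0:
    dz+=.0005
    p,o=tcp_for(hang(0,0,dz),SYAW,a,-1); manip.line_to(p,v=.01,attitude=o); f=fz(); 
    print(round(dz,4),np.round(f,2),state()["time"])
    if f[2]<0.8: break
E
```

```text
-0.005 [-0.73  2.1   8.49  1.5   0.03  0.06] 23.8667
-0.0045 [-0.17  2.66  7.4   1.42 -0.03  0.03] 24.2
-0.004 [ 0.27  2.85  6.09  1.25 -0.02  0.  ] 24.5333
-0.0035 [-0.03  3.36  5.12  1.1  -0.03 -0.01] 24.8667
-0.003 [ 0.29  4.53  5.13  1.08 -0.04 -0.08] 25.2
-0.0025 [ 1.15  4.82  3.83  1.01 -0.07 -0.14] 25.5333
-0.002 [ 0.93  4.32  3.25  0.76 -0.06 -0.16] 25.8667
-0.0015 [ 0.8   3.43  1.2   0.44 -0.06 -0.13] 26.2
-0.001 [ 0.72  2.68 -0.45  0.07 -0.06 -0.13] 26.5333
```

```bash
python3 - <<'E'
from ov import *
a=np.radians(40)
manip.grab(20); manip.pause(.2); s=state(); print(s["force"],s["ft_torque"])
manip.open_gripper(); manip.pause(.4); s=state(); print(s["force"],s["width"],s["time"])
P=optics.get_image("side");save("s10",P["frame"],(190,170,310,270),6.6)
P=optics.get_image("top");save("t10",P["frame"],(190,130,330,235),5.6)
E
```

```text
[-0.25230214  1.00469364 -0.44892473] [-0.11646991 -0.00210992 -0.10151105]
[ 0.07241286 -0.17422786 -0.96537694] 0.08522093904365881 28.0333
```

View pics/s10.png

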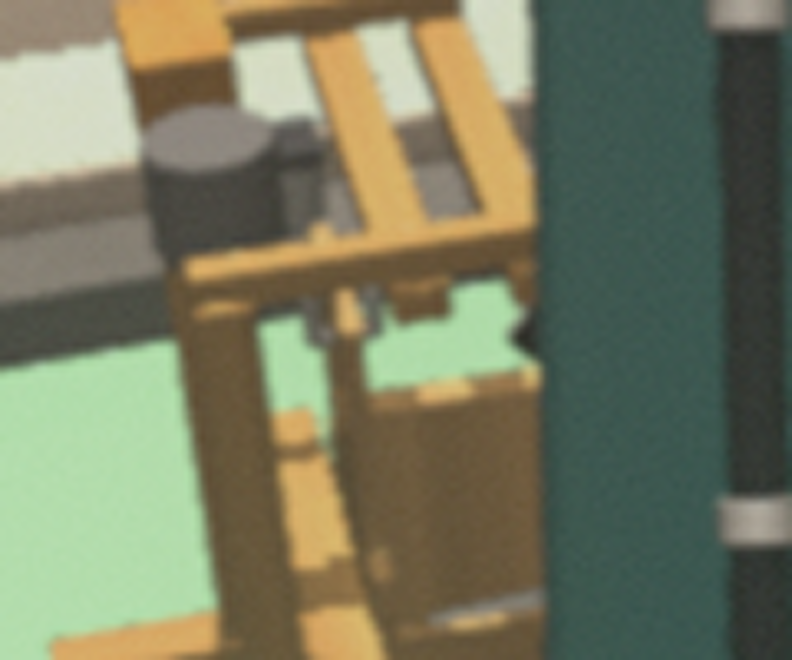

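View pics/t10.png

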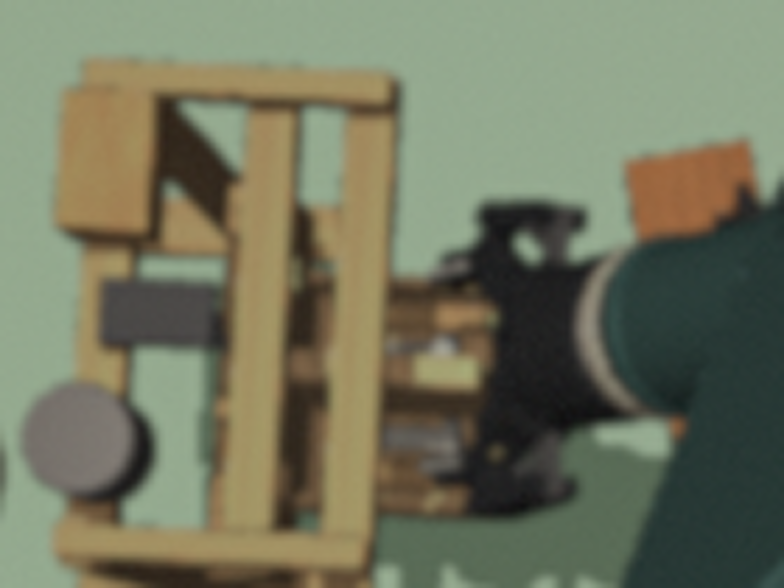

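Hanging between rod and lip, fingers open on both sides of the handle. Retreat along the tool axis.

```bash
python3 - <<'E'
from ov import *
a=np.radians(40)
c=state()["position"]; zt=tool(SYAW,a,-1)[:,2]
print(manip.line_to(c-zt*.13,v=.08,stop_force=8)); c=state()["position"]
manip.line_to(c+[0,-.12,.05],v=.15)
q=state()["q"].copy(); q[0]=-1.6; manip.goto_joints(q); manip.pause(1.0)
s=state();print(s["time"],s["force"])
P=optics.get_image("side");save("s11",P["frame"],(180,150,380,300),4)
P=optics.get_image("top");save("t11",P["frame"])
E
```

```text
False
34.0583 [ 0.20551799 -0.40269694  0.15359358]
```

View pics/s11.png

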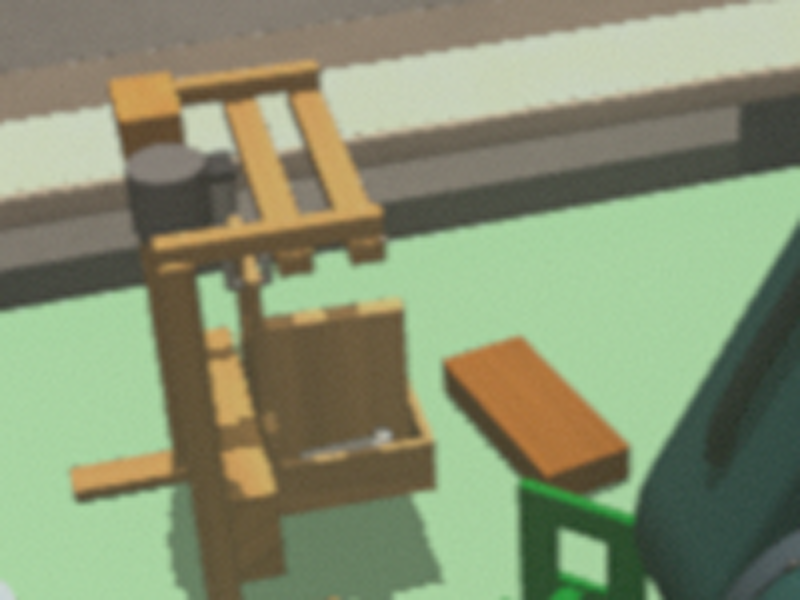

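View pics/t11.png

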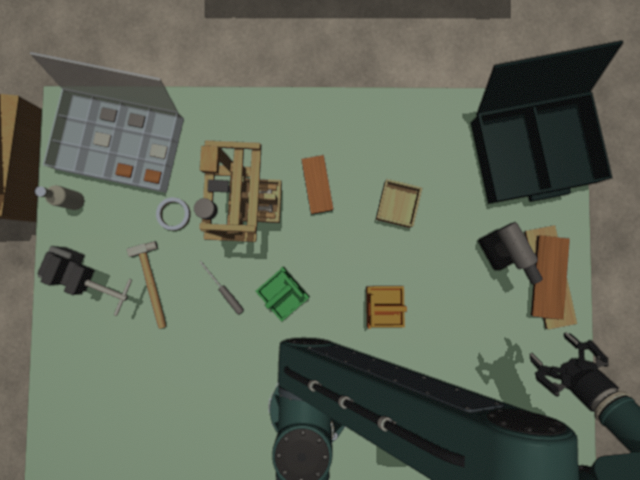

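```bash
python3 -c "
from plant import finish_job; print(finish_job())"
```

```text
the job is handed in; nothing more can be done
None
```

The tote is hanging on the stand's hook, released, and I handed the job in at about 34 s of robot time. No verdict was reported.

- **Grip and carry:** I gripped the handle board with the hand leaned back 40° and carried the tote level. It weighed about 5.8 N on the wrist.
- **Hanging:** I lowered the window over the hook. The edge touched within about 1 mm of the expected seat height.
- **Tug:** I pulled down to about 15 N on the hook, weight included, which is roughly 9.7 N beyond the weight. It stayed there for about 0.6 s. I then eased off until the wrist force was near zero, released and backed away without touching anything.

**Last checks:**
- The final pictures show the back board between the lip and the rear rod, and the tote upright. The block, crate, hammer, driver, tape and drill appear where they started.
- A bolt is visible in the near half of the tray. The far half and the dowels could not be seen clearly in the last pictures. All four pieces were visible in the tray when I lifted the tote, and some were still visible in the top view after release.
- The hook's exact draw-down after release could not be measured. I infer it as about 1.2 mm from the measured weight.
- The camera estimates of where the hook and tote stood disagreed by 1 to 5 mm. No unexpected contact was felt on the way in or while lowering onto the hook.

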